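Tuck the joint strip under the drainer's lap plate and hold it down

TASK

Pick up the aluminium joint strip (the one with the upright grip rib), lay its flat leaf on the wooden board, and tuck the leaf's long front edge under the drainer's hinged lap plate, square, centred side to side and fully home against the batten behind, without lifting the plate. Then press the strip firmly down flat on the board, with a push of about 10 N, and finish while still holding it pressed there: do not let go. Leave the other things on the table and drainer where they are.

Things in the scene. Friction and masses are not known exactly. Their poses are not given: they have to be found in the camera images.
- strip: Loose aluminium L-profile strip, 0.14-0.28 kg, flat on the table left or right of the board. Leaf 90 (x) by 150 (y) by 4 mm; on its rear (-x) long edge an upright rib to grip: x -45 to -33 mm (12 thick, centre -39), 150 long, top 34 mm above the underside. Origin: centre of the leaf's underside; +x to the thin front edge (x = 45 mm) that goes under the lap plate, z up
- strip_left (a point): point on the underside of the strip's front edge, 70 mm to its +y side (strip frame x = 45, y = 70, z = 0 mm)
- strip_right (a point): point on the underside of the strip's front edge, 70 mm to its -y side (strip frame x = 45, y = -70, z = 0 mm)
- board: Fixed light wood board, x -120 to 110, y -110 to 110 mm, top 18 mm above its origin (at table height). +x points away from the robot (yaw within 0.3 rad) into the drainer. Lap plate's free edge is above x = 0; batten (stop, 8 mm high above the top, y -100 to 100) has its face at x = 45 mm. Strip home: axes along the board's, strip origin at board x 0, y 0, z 18 mm
- drain: Steel drainer, fixed behind the board, with the same origin and axes as the board: a block 45 mm high over x 110 to 280 mm, y -130 to +130 mm, with the batten and the lap plate at its front
- lap (a joint): Lap plate's hinge angle (rad): 0 level, as at the start, grows as its front edge lifts. Steel plate 100 mm deep, 180 wide, 3 thick, 0.25 kg, freely hinged at board x = 100 mm, held down by its weight alone. At 0 the slot between board top and plate is 8 mm high, 45 mm deep, open to the front (-x)
- lap_edge (a point): middle of the lap plate's free front edge, on its underside (board x = 0, y = 0, z = 26 mm when it lies level)
- offcut: plain flat aluminium sheet offcut, loose, 90 x 150 x 4 mm, without a rib, on the other side of the board from the strip; leave alone. Origin: centre of underside
- cup: white mug, 72 mm wide, 75 mm high, standing on the drainer; leave alone. Origin: centre of underside
- brush: brush lying on the table between robot and board, about 0.2 m long; leave alone
- cleaner: cleaner bottle, 60 mm wide, 170 mm high, far left; leave alone. Origin: centre of underside
- jar: glass jar, 70 mm wide, 90 mm high, far right; leave alone. Origin: centre of underside
- rack: white tube rack with five capped tubes, 60 x 160 mm, 101 mm high, left; leave alone. Origin: centre of underside
Things that resemble listed ones, but are neither listed nor needed, are in the scene too. Of the things shaped like the strip, the aluminium one is meant.

How it is judged (in metres and radians):
On the way, in this order (a step that is already met when the one before it is completed fails the run):
1. the strip is picked up off the table (height (world z) of strip above 0.012 m and contact force between the fingers and strip above 1 N), for 0.2 s.
2. both ends of the strip's front edge are under the lap plate (x of each of strip_left, strip_right in the frame of board above 0.008 m and z of strip in the frame of board between 0.015 and 0.023 m and y of strip in the frame of board between -0.05 and 0.05 m), for 0.1 s.
At the end, for the whole second after the job is handed in: Front edge of the strip at both ends 36 mm or more under the lap plate (batten at 45), centred within 15 mm, flat on the board (2.5 mm, 0.04 rad), pressed on it with over 5 N, at rest, fingers still holding or pressing it, lap plate level (under 0.02 rad) (x of each of strip_left, strip_right in the frame of board above 0.036 m and y of strip in the frame of board between -0.015 and 0.015 m and z of strip in the frame of board between 0.015 and 0.0205 m and angle between strip's own z axis and vertical below 0.04 rad and contact force between strip and board above 5 N and contact force between the fingers and strip above 2 N and value of joint lap below 0.02 rad and linear speed of strip below 0.01 m/s); the arm keeps its last pose, push and grip.
It fails at once if the lap plate is lifted (more than 0.05 rad, 5 mm at its edge) (value of joint lap above 0.05 rad).
It fails at once if a bystander (offcut, mug, brush, bottle, jar, rack) is disturbed: moved more than 40 mm (distance of any of offcut, cup, brush, cleaner, jar, rack from where it was at the start of the episode above 0.04 m).
It also fails if it takes over 43 s, if anything falls off the work surface, if the arm or the gripper's body presses on something with over 40 N, if the wrist force passes 120 N, or if a joint passes its speed limit or range.

ROBOT

A 6-joint arm with a two-finger parallel gripper is mounted at the origin on the work surface. World frame = base frame: x ahead of the robot, y to its left, z up, the work surface at z = 0. Lengths are in mm, angles in degrees, forces in N, time in s.
With the tool pointing down it reaches from about 325 to 925 mm from the base axis. Payload 3.1 kg.
Tool frame: the origin (TCP) lies at the very end of the fingers, on their centre line; the grasp point (between the pads) lies grasp_offset behind it (grasp_offset is the distance from the TCP to the grasp point, in mm); z points along the fingers, x is the direction in which the jaws open and shut, and the axes are right-handed (so a half turn about z gives the same grasp; the last joint's range is limited). The gripper opens to 85 mm and grips with 20 to 120 N. Pads are 22 mm wide; open, the fingers measure 114 mm over their backs; the gripper's body (76 mm by 85 mm) begins 54 mm behind the grasp point. The pads swing forward as they close: fully open they stand 13 mm farther back than shut.
Start: joints at [62.269, 12.427, 92.441, -0, 75.132, -6.429], TCP at [227.041, 582.316, 231.3] pointing down, gripper open.
Joint ranges: [-157.48, 157.48], [-44.54, 120.13], [17.64, 146.25], [-64.5, 244.5], [7.68, 150.69], [-147.95, 147.95]. Speed limits (degrees/s): [159.86, 159.86, 180, 180, 180, 180].

INTERFACE

Orientations are given as [roll, pitch, yaw] about the fixed x, y, z axes, in that order (R = Rz(yaw) Ry(pitch) Rx(roll)).
In Python, from station import * gives the robot as it stands. Calls block until the motion is done:
- goto(position, orientation): joint-space move of the TCP to a pose.
- move_l(position, attitude=None, speed=150): straight line of the TCP; attitude=None keeps the orientation; speed is the mean speed in mm/s.
- move_j(angles): joint-space move.
- grip(opening, squeeze=None): finger opening in mm; squeeze is the grip in N (None keeps the last); returns when the fingers have stopped.
- wait(seconds).
- solve_ik(position, orientation): joint angles nearest the present ones, or None.
- get_obs(): the state.
- get_image(name): name is "scene" or "top" or "wrist"; returns the picture (384x512x3 uint8, red, green, blue); there is no depth.
- get_calibration(name): a dict with "fx", "fy", "cx", "cy" (pixels), "D" ([k1, k2, p1, p2, k3] as OpenCV has them; the pictures are not rectified), "R" (3x3) and "t" (3): a world point X has camera coordinates R X + t; the wrist camera has in their place "mount" (4x4, takes a point from camera to tool coordinates, whose origin is the TCP and whose axes are the tool frame's). Camera axes: x right, y down, z forward; pixel columns grow to the right and rows downward; lengths in mm; the calibration is good to about 2 mm. A picture is of the moment at which its call begins: read the wrist's pose just before it. get_calibration takes no time and is no camera call.
A pose or a line that the arm cannot do raises Unreachable and nothing moves.
- sign_off(): hands the job in, once; it reports no verdict.
Trained networks look in the newest picture that a camera, given by its name, has taken for a name from the list of things; names that differ only in an ending like _2 or _b are one class to them, and where a whole thing is asked for, a point or a joint stands for the part that bears it (a point fixed in the world has none). Each returns a list of dicts, best first, with "score" (0 to 1); they miss things now and then, are a little off and sometimes report something else, mostly with a low value. They report only what shows in the picture. A call takes as long as a camera call. They do not tell look-alikes from the thing itself.
- spot_in(name, camera): "extent" ([centre column, centre row, width, height] in pixels, round what is visible of it).
- regions_of(name, camera): "region" (384x512 bool, what is visible of it) and "extent" ([centre column, centre row, width, height] in pixels, round what is visible of it).
The state is a dict: "t": time; "joint_pos": joint angles; "qvel": joint speeds; "effort": joint torques, N m; "tcp_pos": TCP position; "ee_rot": TCP orientation; "wrist_force": force on the tool from outside, world axes, zero at the start; "moment": the same for the moment, N m; "grip_width": finger opening in mm.
Only numpy, scipy, OpenCV 4.12 (cv2) and the standard library are available. Lean on these libraries where they do the work, as an engineer would, in place of code of your own. Each camera call takes 0.05 s, during which the arm holds its last target.

## Working session

There is one attempt and no reset: what is moved stays moved. The work goes in short steps, each a Python script; the robot and the scene stay as the last script left them, time stands still between calls to the robot, and variables do not carry over. Pictures are saved under pics/ and viewed, and the job is handed in when it is done.

```bash
ls; mkdir -p pics; python3 - <<'E'
from station import *
import cv2,json
o=get_obs();print(o)
for n in ["scene","top","wrist"]:
    im=get_image(n);cv2.imwrite(f"pics/{n}0.png",im[:,:,::-1])
    c=get_calibration(n);print(n,{k:(v.tolist() if hasattr(v,'tolist') else v) for k,v in c.items()})
print(grasp_offset if 'grasp_offset' in globals() else 'no')
E
```

```text
pics
{'t': 0.0, 'joint_pos': array([ 6.22675297e+01,  1.24767895e+01,  9.25275871e+01, -6.21837332e-04,
        7.51300074e+01, -6.42946806e+00]), 'qvel': array([-0.0685447 , -0.02684993,  0.02866362,  0.01903676,  0.05537862,
       -0.00461795]), 'effort': array([ 1.61333890e-03, -3.96847522e+01, -3.03852439e+01,  3.62575207e-06,
        9.49742447e-03, -2.11072921e-05]), 'tcp_pos': array([226.68138482, 581.59010511, 229.97602457]), 'ee_rot': array([-1.79985549e+02,  1.33606120e-01,  6.86971749e+01]), 'wrist_force': array([-0.38271463,  0.12557012,  0.69581752]), 'moment': array([-0.01734129, -0.00552291,  0.04191382]), 'grip_width': 85.32636495826664}
scene {'fx': 397.83953366489794, 'fy': 397.83953366489794, 'cx': 247.03416599951024, 'cy': 196.31343908452405, 'D': [-0.136426644881549, 0.0, 0.0, 0.0, 0.0], 'R': [[0.6192411063407709, 0.784992731410992, -0.01807937636557448], [0.528545426323572, -0.4337493165588789, -0.729726841151632], [-0.580672183361913, 0.44232108475248566, -0.6834997245450016]], 't': [-387.90473635612545, -234.48273552087008, 1633.2274035340943]}
top {'fx': 486
[... 191 characters left out ...]
 -0.001435404510363829], [-0.9829111746519792, -0.003480537716258565, -0.18404757157178714], [0.18404105029759496, 0.002112058933503853, -0.9829162889139743]], 't': [34.67535850557159, 553.2835348974484, 1283.0919587673757]}
wrist {'fx': 301.8203523097267, 'fy': 301.8203523097267, 'cx': 256.92212203379137, 'cy': 194.67685229052412, 'D': [0.010048543552724934, 0.0, 0.0, 0.0, 0.0], 'mount': [[0.9999994147382009, 0.0007090562981813097, -0.0008171673154239029, -1.1939275386430026], [-0.00043325309547691043, 0.9545440747028062, 0.29806949146385014, -76.03503563376579], [0.0009913702691968418, -0.29806896297489455, 0.9545438232454597, -141.91299153078685], [0.0, 0.0, 0.0, 1.0]]}
18.700000000000003
```

View pics/scene0.png

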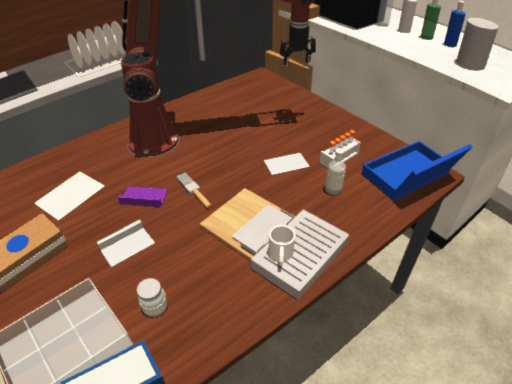

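View pics/top0.png

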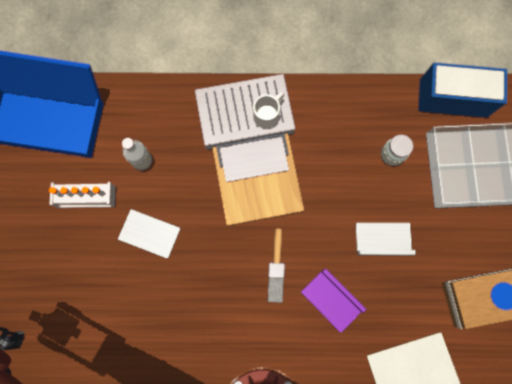

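View pics/wrist0.png

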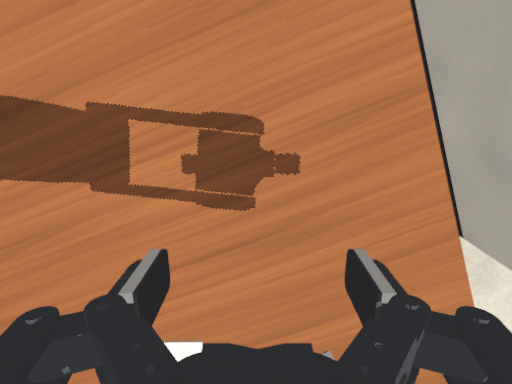

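```bash
cat > h.py <<'E'
from station import *
import numpy as np, cv2
from scipy.spatial.transform import Rotation as Rn
def cam(name,obs=None):
    c=get_calibration(name); K=np.array([[c['fx'],0,c['cx']],[0,c['fy'],c['cy']],[0,0,1.]]); D=np.array(c['D'],float)
    if name!='wrist': return K,D,np.array(c['R']),np.array(c['t'])
    T=np.eye(4);T[:3,:3]=Rn.from_euler('xyz',obs['ee_rot'],degrees=True).as_matrix();T[:3,3]=obs['tcp_pos']
    M=np.linalg.inv(T@np.array(c['mount'])); return K,D,M[:3,:3],M[:3,3]
def toplane(uv,z,C):
    K,D,R,t=C
    p=cv2.undistortPoints(np.array(uv,float).reshape(-1,1,2),K,D).reshape(-1,2)
    d=np.c_[p,np.ones(len(p))]@R; o=-R.T@t
    s=(z-o[2])/d[:,2]; return o+d*s[:,None]
def proj(X,C):
    K,D,R,t=C
    return cv2.projectPoints(np.array(X,float).reshape(-1,1,3),cv2.Rodrigues(R)[0],t,K,D)[0].reshape(-1,2)
def save(im,fn): cv2.imwrite('pics/'+fn,im[:,:,::-1])
E
python3 - <<'E'
from h import *
for camn in ["top","scene"]:
    im=get_image(camn);C=cam(camn)
    for n in ["strip","board","offcut","lap","drain"]:
        for r in regions_of(n,camn)[:3]:
            m=r['region'].astype(np.uint8)
            cs=max(cv2.findContours(m,cv2.RETR_EXTERNAL,cv2.CHAIN_APPROX_NONE)[0],key=len)
            b=cv2.minAreaRect(cs);bp=cv2.boxPoints(b)
            z={'strip':4,'board':18,'offcut':4,'lap':29,'drain':45}[n]
            print(camn,n,round(r['score'],2),np.round(r['extent']),m.sum(),np.round(bp).tolist(),np.round(toplane(bp,z,C)[:,:2]).tolist())
print(get_obs()['t'])
E
```

```text
top strip 0.95 [385. 241.  54.  37.] 1772 [[357.0, 223.0], [414.0, 223.0], [414.0, 256.0], [357.0, 256.0]] [[494.0, -264.0], [495.0, -423.0], [403.0, -418.0], [402.0, -261.0]]
top strip 0.84 [335. 298.  62.  62.] 1960 [[301.0, 292.0], [325.0, 268.0], [366.0, 309.0], [342.0, 333.0]] [[303.0, -104.0], [369.0, -171.0], [261.0, -278.0], [197.0, -211.0]]
top board 0.95 [260. 180.  89.  89.] 3598 [[212.0, 147.0], [289.0, 133.0], [303.0, 211.0], [226.0, 225.0]] [[710.0, 146.0], [752.0, -74.0], [526.0, -111.0], [486.0, 103.0]]
top lap 0.79 [254. 158.  75.  41.] 2090 [[219.0, 146.0], [282.0, 136.0], [288.0, 170.0], [225.0, 181.0]] [[709.0, 125.0], [741.0, -54.0], [640.0, -70.0], [609.0, 107.0]]
top lap 0.47 [386. 241.  59.  33.] 1800 [[356.0, 223.0], [414.0, 223.0], [414.0, 256.0], [356.0, 256.0]] [[491.0, -256.0], [492.0, -415.0], [401.0, -409.0], [400.0, -252.0]]
top drain 0.76 [244. 127. 102. 105.] 7026 [[193.0, 90.0], [284.0, 72.0], [303.0, 167.0], [212.0, 185.0]] [[873.0, 201.0], [929.0, -59.0], [646.0, -109.0], [594.0, 142.0]]
scene strip 0.78 [127. 244.  53.  46.] 1385 [[96.0, 242.0], 
[... 463 characters left out ...]
.0]]
scene board 0.46 [282. 245.  26.  42.] 857 [[268.0, 225.0], [294.0, 225.0], [294.0, 264.0], [268.0, 264.0]] [[676.0, 45.0], [728.0, 108.0], [839.0, 4.0], [792.0, -54.0]]
scene offcut 0.75 [288. 164.  36.  20.] 585 [[265.0, 160.0], [304.0, 151.0], [308.0, 167.0], [269.0, 176.0]] [[403.0, 265.0], [455.0, 419.0], [535.0, 360.0], [483.0, 215.0]]
scene lap 0.92 [259. 229.  56.  48.] 1249 [[232.0, 235.0], [271.0, 198.0], [291.0, 219.0], [252.0, 256.0]] [[648.0, -73.0], [598.0, 124.0], [708.0, 111.0], [747.0, -76.0]]
scene drain 0.73 [290. 251. 115.  96.] 5308 [[225.0, 244.0], [283.0, 177.0], [352.0, 237.0], [294.0, 304.0]] [[674.0, -118.0], [557.0, 213.0], [892.0, 189.0], [948.0, -98.0]]
0.75
```

```bash
python3 - <<'E'
from h import *
import pickle
goto([570,30,280],[180,0,10]); wait(0.2)
o=get_obs(); im=get_image("wrist"); save(im,"w_board.png"); pickle.dump((o,im),open('wb.pkl','wb')); print(o['t'],o['tcp_pos'],o['ee_rot'])
C=cam("wrist",o)
for n in ["lap","board","drain"]:
    for r in regions_of(n,"wrist")[:2]:
        m=r['region'].astype(np.uint8); cs=max(cv2.findContours(m,cv2.RETR_EXTERNAL,cv2.CHAIN_APPROX_NONE)[0],key=len)
        bp=cv2.boxPoints(cv2.minAreaRect(cs)); z={'board':18,'lap':29,'drain':45}[n]
        print(n,round(r['score'],2),np.round(bp).tolist(),np.round(toplane(bp,z,C)[:,:2]).tolist())
goto([435,-330,180],[180,0,0]); wait(0.2)
o=get_obs(); im=get_image("wrist"); save(im,"w_strip.png"); pickle.dump((o,im),open('ws.pkl','wb')); print(o['t'],o['tcp_pos'],o['ee_rot'])
C=cam("wrist",o)
for r in regions_of("strip","wrist")[:2]:
    m=r['region'].astype(np.uint8); cs=max(cv2.findContours(m,cv2.RETR_EXTERNAL,cv2.CHAIN_APPROX_NONE)[0],key=len)
    bp=cv2.boxPoints(cv2.minAreaRect(cs)); print('strip',round(r['score'],2),np.round(bp).tolist(),np.round(toplane(bp,4,C)[:,:2]).tolist())
print(get_obs()['t'])
E
```

```text
3.275 [569.95003468  30.69299546 279.89864802] [-1.79990457e+02  8.08065313e-03  1.00660892e+01]
lap 0.81 [[292.0, 239.0], [297.0, 105.0], [377.0, 108.0], [372.0, 242.0]] [[639.0, -74.0], [607.0, 107.0], [706.0, 121.0], [753.0, -58.0]]
board 0.65 [[204.0, 95.0], [383.0, 91.0], [386.0, 247.0], [206.0, 250.0]] [[488.0, 99.0], [711.0, 142.0], [780.0, -66.0], [519.0, -118.0]]
drain 0.97 [[294.0, 267.0], [296.0, 67.0], [512.0, 69.0], [510.0, 269.0]] [[646.0, -108.0], [594.0, 148.0], [839.0, 188.0], [947.0, -58.0]]
drain 0.35 [[203.0, 94.0], [383.0, 91.0], [386.0, 248.0], [206.0, 251.0]] [[492.0, 101.0], [700.0, 141.0], [765.0, -56.0], [521.0, -104.0]]
5.15 [ 435.81361709 -329.32576255  180.37507092] [ 1.79979232e+02 -3.37226952e-02  9.91606653e-02]
strip 0.86 [[-4.0, 61.0], [101.0, -66.0], [186.0, 4.0], [81.0, 131.0]] [[185.0, -220.0], [301.0, -119.0], [370.0, -171.0], [254.0, -286.0]]
strip 0.67 [[226.0, 110.0], [317.0, 110.0], [317.0, 255.0], [226.0, 255.0]] [[404.0, -264.0], [496.0, -264.0], [507.0, -428.0], [399.0, -429.0]]
5.25
```

View pics/w_board.png

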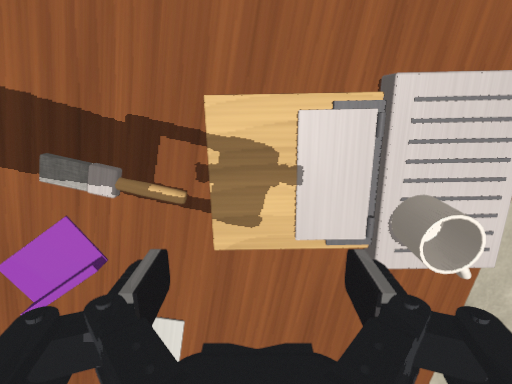

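View pics/w_strip.png

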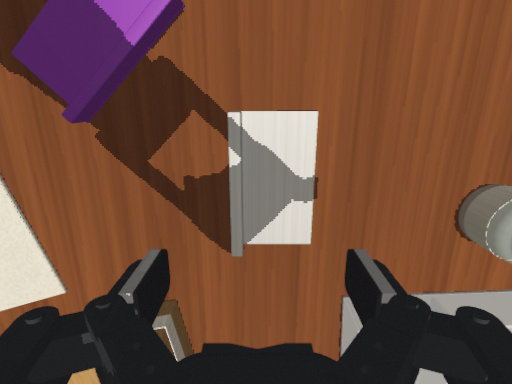

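```bash
python3 - <<'E'
import pickle,cv2
o,im=pickle.load(open('wb.pkl','rb'));cv2.imwrite('pics/cb.png',cv2.resize(im[80:265,195:395,::-1],None,fx=3.2,fy=3.2,interpolation=cv2.INTER_CUBIC))
o,im=pickle.load(open('ws.pkl','rb'));cv2.imwrite('pics/cs.png',cv2.resize(im[100:265,215:330,::-1],None,fx=3.5,fy=3.5,interpolation=cv2.INTER_CUBIC))
E
```

```text
(no output)
```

View pics/cb.png

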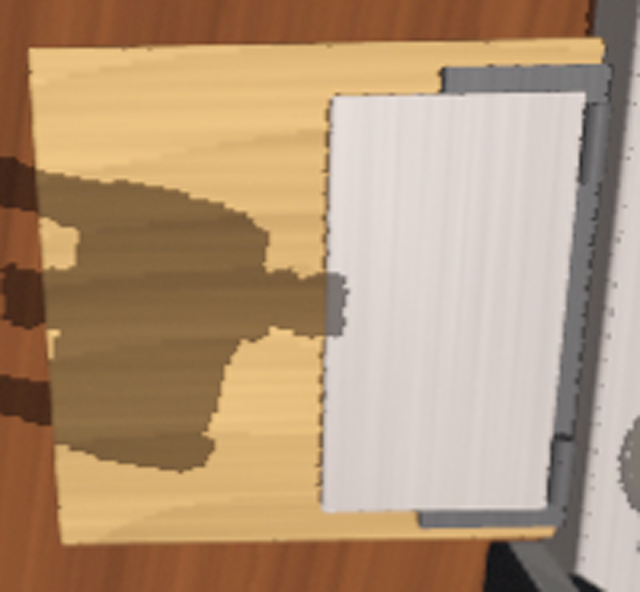

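View pics/cs.png

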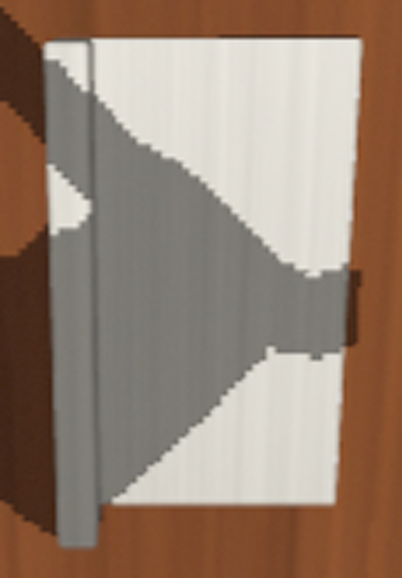

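```bash
python3 - <<'E'
from h import *
import pickle
from scipy.optimize import least_squares
def fit(pk,s,off,pts,x0,n):
    o,im=pickle.load(open(pk,'rb'));C=cam('wrist',o)
    P=np.array([p[0] for p in pts],float);uv=(np.array([p[1] for p in pts],float)+.5)/s-.5+off
    def W(v): 
        R=Rn.from_euler('z',v[2]).as_matrix(); return P@R.T+[v[0],v[1],0]
    r=least_squares(lambda v:(proj(W(v),C)-uv).ravel(),x0,x_scale=[100,100,1])
    print(n,r.x[:2],np.degrees(r.x[2]));print(np.round(r.fun.reshape(-1,2),1).tolist())
    return r.x
b=fit('wb.pkl',3.2,[195,80],[([-120,110,18],(30,47)),([-120,-110,18],(62,545)),([0,90,29],(331,95)),([0,-90,29],(322,511)),([100,90,29],(585,93)),([100,-90,29],(547,509)),([45,100,26],(441,67)),([45,-100,26],(418,526))],[620,20,.17],'board')
s=fit('ws.pkl',3.5,[215,100],[([-45,75,34],(44,43)),([-33,75,34],(92,41)),([-45,-75,34],(57,548)),([-33,-75,34],(97,546)),([45,75,4],(361,39)),([45,-75,4],(335,504))],[450,-340,0],'strip')
np.savez('pose.npz',b=b,s=s)
E
```

```text
board [626.22056097  14.24504562] 11.129399958717258
[[-1.5, 0.1], [-0.8, 0.3], [-0.1, -0.0], [-0.2, 0.7], [0.8, -1.0], [-0.3, 0.2], [1.4, -0.4], [0.6, 0.9]]
strip [ 452.97631289 -339.23316808] -0.02264747119281826
[[-0.0, -0.8], [-0.7, -0.1], [0.1, 0.4], [-0.2, 1.0], [0.9, -0.5], [0.0, 0.4]]
```

```bash
python3 - <<'E'
from h import *
s=np.load('pose.npz')['s']
gx,gy=s[0]-39,s[1]
goto([gx,gy,60],[180,0,np.degrees(s[2])]); grip(40)
move_l([gx,gy,7],speed=80)
o=get_obs();print(o['t'],o['tcp_pos'],o['wrist_force'],o['grip_width'])
grip(0,90)
o=get_obs();print(o['t'],o['tcp_pos'],o['wrist_force'],o['grip_width'])
move_l([gx,gy,70],speed=100); wait(.1)
o=get_obs();print(o['t'],o['tcp_pos'],o['wrist_force'],o['grip_width'])
im=get_image("wrist");save(im,"w_grasp.png");im=get_image("scene");save(im[100:320,20:300],"s_grasp.png")
E
```

```text
7.125 [ 414.16860451 -339.42214182    7.02401182] [-0.04274603  1.2315504   0.47863398] 39.53181041729452
7.4917 [ 414.60490314 -339.87528609    7.96847523] [-0.33991664  0.23853677  4.73948622] 10.22719553034527
8.375 [ 413.23779382 -338.45490122   68.8991763 ] [ 0.41839932  0.32417213 -1.09219629] 10.591068767919545
```

View pics/w_grasp.png

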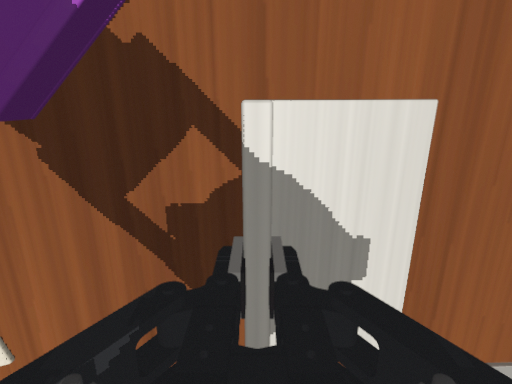

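View pics/s_grasp.png

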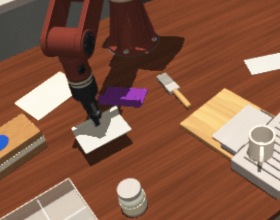

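```bash
python3 - <<'E'
from h import *
o=get_obs();C=cam('wrist',o);print(o['t'],o['tcp_pos'],o['ee_rot'],o['wrist_force'])
R=Rn.from_euler('xyz',o['ee_rot'],degrees=True).as_matrix()
P=np.array([[45,75,4],[-45,75,34],[-33,75,34],[-33,75,4],[45,-30,4.],[45,-75,4]])
for d in (6,8,10):
    Q=(P+[39,0,-d])*[1,-1,-1]
    print(d,np.round(proj(Q@R.T+o['tcp_pos'],C)).tolist())
E
python3 - <<'E'
import cv2
im=cv2.imread('pics/w_grasp.png');cv2.imwrite('pics/cg.png',cv2.resize(im[80:330,230:450],None,fx=2.3,fy=2.3,interpolation=cv2.INTER_CUBIC))
E
```

```text
8.475 [ 413.37388226 -338.59898758   68.96286322] [-1.79912927e+02  8.05162385e-02 -2.31527169e-02] [ 0.15336682 -0.89945746 -2.27113964]
6 [[443.0, 100.0], [241.0, 100.0], [275.0, 100.0], [271.0, 100.0], [408.0, 297.0], [397.0, 362.0]]
8 [[441.0, 100.0], [241.0, 100.0], [274.0, 100.0], [271.0, 100.0], [407.0, 295.0], [396.0, 359.0]]
10 [[438.0, 100.0], [242.0, 100.0], [274.0, 100.0], [271.0, 100.0], [405.0, 293.0], [394.0, 356.0]]
```

View pics/cg.png

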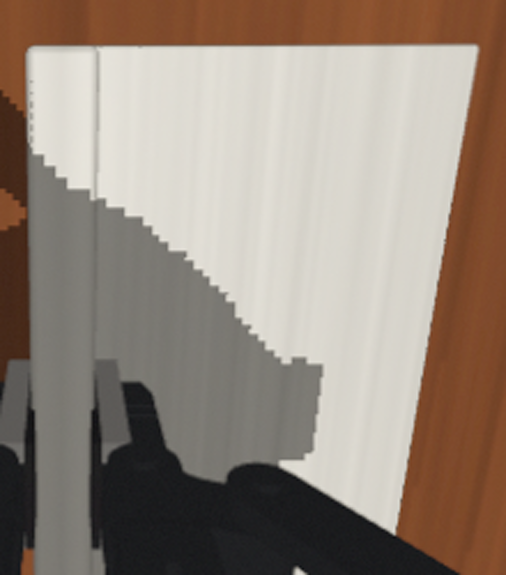

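```bash
cat >> h.py <<'E'
_b=np.load('pose.npz')['b']; YAW=np.degrees(_b[2])
def bw(x,y,z):
    R=Rn.from_euler('z',_b[2]).as_matrix(); return (R@np.array([x,y,0])+[_b[0],_b[1],z]).tolist()
def st(tag=''):
    F=[];T=[]
    for _ in range(4):
        o=get_obs();F.append(o['wrist_force']);T.append(o['tcp_pos']);wait(0.02)
    R=Rn.from_euler('z',_b[2]).as_matrix(); f=R.T@np.mean(F,0); p=R.T@(np.mean(T,0)-[_b[0],_b[1],0])
    print(tag,'t',round(o['t'],2),'tcp_b',np.round(p,1),'F_b',np.round(f,1),'rot',np.round(o['ee_rot'],2),'w',round(o['grip_width'],1)); return p,f
E
python3 - <<'E'
from h import *
A=[180,0,YAW]
move_l([413,-339,110],speed=150)
goto(bw(-97,0,90),A); st('above')
move_l(bw(-97,0,34),A,speed=80); st('34')
im=get_image("wrist");save(im,"w_pre.png");save(get_image("scene")[130:330,170:380],"s_pre.png")
E
python3 -c "
import cv2
i=cv2.imread('pics/s_pre.png');cv2.imwrite('pics/s_pre2.png',cv2.resize(i,None,fx=3,fy=3))"
```

```text
above t 10.28 tcp_b [-97.2  -1.   89.9] F_b [ 0.1 -0.3 -2.2] rot [179.97   0.    11.04] w 10.3
34 t 11.19 tcp_b [-96.4  -0.1  34.4] F_b [ 0.  -0.2 -1.6] rot [ 1.7997e+02 -7.0000e-02  1.1140e+01] w 10.3
```

View pics/w_pre.png

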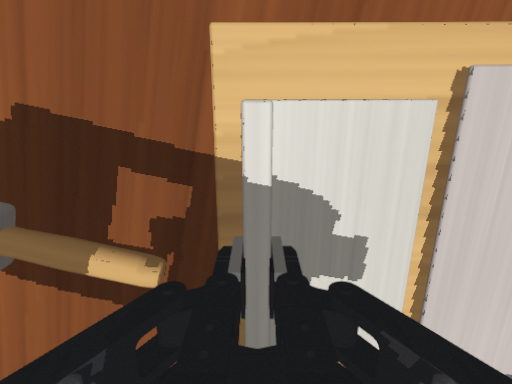

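View pics/s_pre2.png

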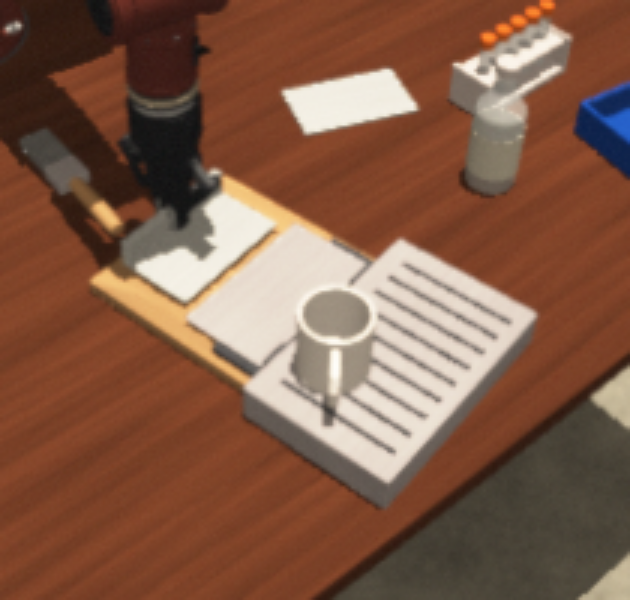

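```bash
python3 - <<'E'
from h import *
o=get_obs();C=cam('wrist',o)
print(np.round(proj([bw(-120,110,18),bw(0,90,29),bw(-58+45,75,26+4)],C)))
A=[180,0,YAW]
for z in np.arange(30,21,-1.5):
    move_l(bw(-97,0,z),A,speed=30); p,f=st(z)
    if f[2]>2.5: break
save(get_image("wrist"),"w_down.png")
E
```

```text
[[207.  21.]
 [473.  64.]
 [439. 100.]]
30.0 t 11.64 tcp_b [-97.2   0.1  29.8] F_b [-0.   0.1 -1.7] rot [-1.7999e+02  2.0000e-02  1.1130e+01] w 10.3
28.5 t 11.96 tcp_b [-97.1   0.   28.4] F_b [-0.1  0.3 -1.6] rot [-1.800e+02  1.000e-02  1.113e+01] w 10.3
27.0 t 12.28 tcp_b [-97.1   0.   26.9] F_b [ 0.5  0.3 -1.7] rot [-1.800e+02  1.000e-02  1.113e+01] w 10.8
25.5 t 12.59 tcp_b [-96.5  -0.2  26. ] F_b [-0.1  0.5  1.6] rot [ 1.7998e+02 -5.0000e-02  1.1130e+01] w 10.4
24.0 t 12.91 tcp_b [-96.5  -0.2  25.9] F_b [-4.7  1.2 11.7] rot [179.99  -0.    11.14] w 10.4
```

View pics/w_down.png

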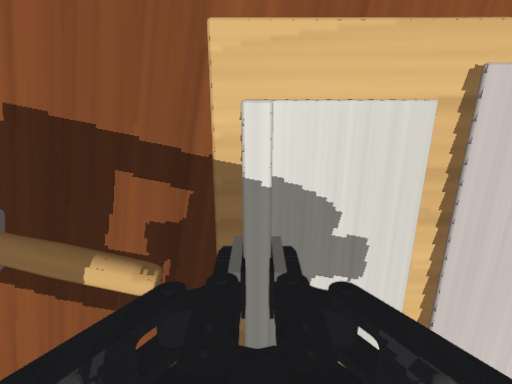

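```bash
python3 - <<'E'
from h import *
A=[180,0,YAW]
move_l(bw(-97,0,25.4),A,speed=30); st('z')
for x in [-80,-70,-60,-52,-46,-43]:
    move_l(bw(x,0,25.4),A,speed=50); p,f=st(x)
    if f[0]<-8: break
save(get_image("wrist"),"w_in.png");save(cv2.resize(get_image("scene")[130:330,170:380],None,fx=3,fy=3),"s_in.png")
E
```

```text
z t 13.28 tcp_b [-96.6  -0.1  26. ] F_b [-1.5  0.7  5.9] rot [ 1.7999e+02 -4.0000e-02  1.1130e+01] w 10.6
-80 t 13.83 tcp_b [-79.5  -0.3  26. ] F_b [-1.3  0.1  5.8] rot [ 1.7997e+02 -3.0000e-02  1.1130e+01] w 10.3
-70 t 14.25 tcp_b [-69.2  -0.4  26. ] F_b [-0.8 -0.2  5.3] rot [ 1.7996e+02 -1.0000e-01  1.1130e+01] w 10.3
-60 t 14.67 tcp_b [-59.6  -0.3  26. ] F_b [-1.4 -0.6  6.5] rot [ 1.7997e+02 -4.0000e-02  1.1140e+01] w 10.4
-52 t 15.04 tcp_b [-51.7  -0.3  26. ] F_b [-1.6 -0.2  6.8] rot [ 1.7997e+02 -3.0000e-02  1.1130e+01] w 10.4
-46 t 15.38 tcp_b [-46.   -0.3  26. ] F_b [-2.6 -0.7  7.3] rot [179.97   0.    11.14] w 10.4
-43 t 15.69 tcp_b [-43.9  -0.3  26. ] F_b [-5.2 -0.5 10.1] rot [1.7998e+02 1.4000e-01 1.1160e+01] w 9.9
```

View pics/w_in.png

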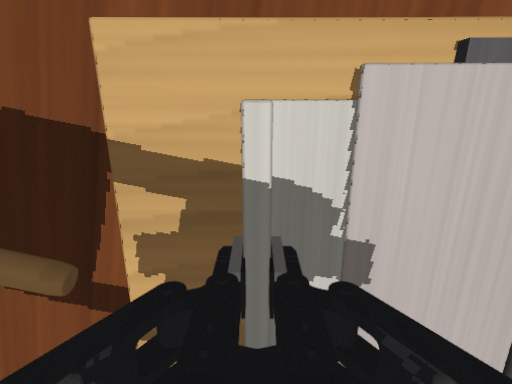

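View pics/s_in.png

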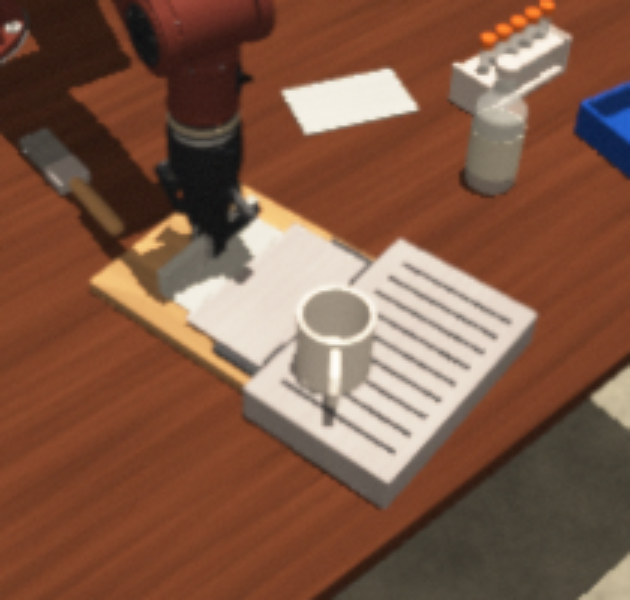

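```bash
python3 - <<'E'
from h import *
st('now')
o=get_obs();C=cam('wrist',o)
R=Rn.from_euler('xyz',o['ee_rot'],degrees=True).as_matrix()
for x in (-6,-4,-2,0,2):
    P=np.array([[x,75,11],[x,90,11],[x,-10,11],[x,0,11]])
    print(x,np.round(proj(((P+[39,0,-8])*[1,-1,-1])@R.T+o['tcp_pos'],C),1).tolist())
im=cv2.imread('pics/w_in.png');cv2.imwrite('pics/ci.png',cv2.resize(im[50:300,230:400],None,fx=2.4,fy=2.4,interpolation=cv2.INTER_CUBIC))
E
```

```text
now t 15.86 tcp_b [-43.9  -0.3  26. ] F_b [-5.6 -0.2  9.3] rot [1.7998e+02 1.3000e-01 1.1160e+01] w 10.6
-6 [[333.5, 100.3], [336.3, 63.0], [321.1, 270.6], [322.3, 253.5]]
-4 [[338.1, 100.3], [341.0, 63.0], [324.9, 270.6], [326.2, 253.5]]
-2 [[342.6, 100.3], [345.7, 63.0], [328.7, 270.6], [330.1, 253.5]]
0 [[347.2, 100.2], [350.5, 63.0], [332.6, 270.6], [334.0, 253.5]]
2 [[351.8, 100.2], [355.2, 63.0], [336.4, 270.7], [337.9, 253.5]]
```

View pics/ci.png

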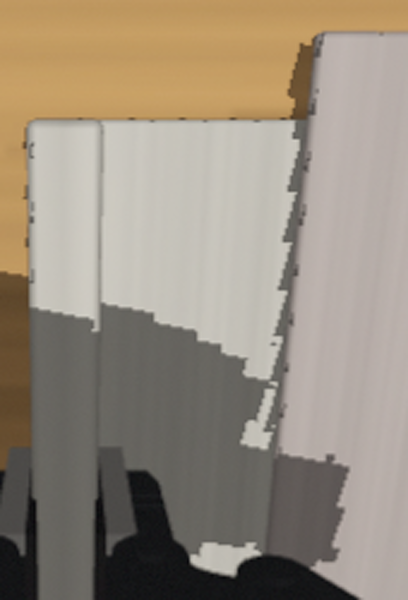

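```bash
python3 - <<'E'
from h import *
A=[180,0,YAW]
move_l(bw(-43,0,25.8),A,speed=30); st('up')
for x in [-41.5,-40,-38.5,-37]:
    move_l(bw(x,0,25.8),A,speed=30); p,f=st(x)
    if f[0]<-14: break
save(get_image("wrist"),"w_in2.png")
im=cv2.imread('pics/w_in2.png');cv2.imwrite('pics/ci2.png',cv2.resize(im[50:300,230:400],None,fx=2.4,fy=2.4,interpolation=cv2.INTER_CUBIC))
E
```

```text
up t 16.18 tcp_b [-43.9  -0.3  26. ] F_b [-4.7 -0.8  7.4] rot [1.7998e+02 1.2000e-01 1.1150e+01] w 10.3
-41.5 t 16.49 tcp_b [-42.8  -0.2  26. ] F_b [-5.6 -0.5  8.5] rot [1.7999e+02 1.7000e-01 1.1160e+01] w 10.4
-40 t 16.81 tcp_b [-41.3  -0.2  26. ] F_b [-5.4 -0.3  8.5] rot [1.800e+02 1.700e-01 1.115e+01] w 10.6
-38.5 t 17.12 tcp_b [-39.9  -0.1  26. ] F_b [-5.4 -0.6  8.3] rot [1.800e+02 1.700e-01 1.115e+01] w 10.1
-37 t 17.44 tcp_b [-38.4  -0.1  26. ] F_b [-5.7 -0.1  8.9] rot [-180.      0.19   11.15] w 10.4
```

View pics/ci2.png

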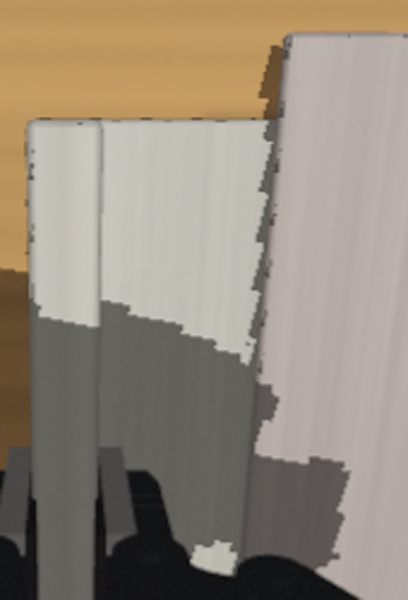

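```bash
python3 - <<'E'
from h import *
A=[180,0,YAW]
for x in [-36,-35,-34,-33,-32]:
    move_l(bw(x,0,25.8),A,speed=30); p,f=st(x)
    if f[0]<-11: break
save(get_image("wrist"),"w_in3.png")
im=cv2.imread('pics/w_in3.png');cv2.imwrite('pics/ci3.png',cv2.resize(im[50:300,230:400],None,fx=2.4,fy=2.4,interpolation=cv2.INTER_CUBIC))
E
```

```text
-36 t 17.81 tcp_b [-38.5  -0.1  26. ] F_b [-8.9 -0.4 11.2] rot [-179.99    0.32   11.16] w 10.2
-35 t 18.12 tcp_b [-38.4   0.   26. ] F_b [-11.3  -0.   13.7] rot [-179.97    0.45   11.16] w 10.5
```

View pics/ci3.png

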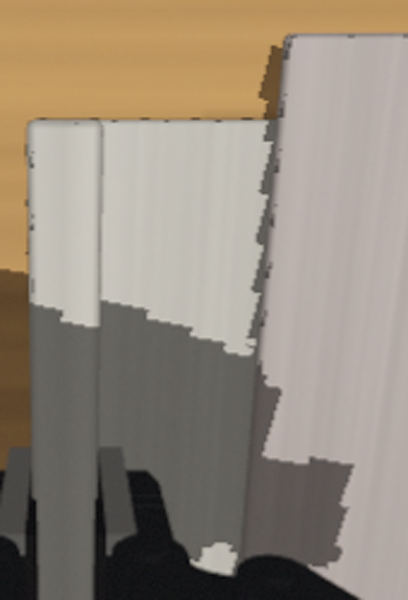

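```bash
python3 - <<'E'
from h import *
A=[180,0,YAW]
z=25.8
move_l(bw(-37,0,z),A,speed=20); p,f=st('relax')
for _ in range(5):
    if 9.3<f[2]<11.5: break
    z-=(10.3-f[2])/6.0
    move_l(bw(-37,0,z),A,speed=20); wait(.2); p,f=st(round(z,2))
wait(.4); st('hold')
save(get_image("wrist"),"w_end.png");save(cv2.resize(get_image("scene")[130:330,170:380],None,fx=3,fy=3),"s_end.png");save(get_image("top"),"t_end.png")
o=get_obs();C=cam('wrist',o);R=Rn.from_euler('xyz',o['ee_rot'],degrees=True).as_matrix()
P=np.array([[0,90,11],[0,75,11],[0,0,11]]);print(np.round(proj(((P+[39,0,-8])*[1,-1,-1])@R.T+o['tcp_pos'],C),1).tolist())
im=cv2.imread('pics/w_end.png');cv2.imwrite('pics/ce.png',cv2.resize(im[50:300,230:400],None,fx=2.4,fy=2.4,interpolation=cv2.INTER_CUBIC))
E
```

```text
relax t 18.49 tcp_b [-38.3   0.   26. ] F_b [-5.3  0.3  8.1] rot [-1.7998e+02  1.6000e-01  1.1130e+01] w 10.4
25.43 t 19.01 tcp_b [-38.3   0.   26. ] F_b [-6.4  0.4 10.7] rot [-179.98    0.18   11.14] w 10.5
hold t 19.48 tcp_b [-38.3   0.   26. ] F_b [-6.1  0.1 10.7] rot [-179.98    0.18   11.14] w 10.8
[[350.5, 63.0], [347.2, 100.2], [334.0, 253.5]]
```

View pics/ce.png

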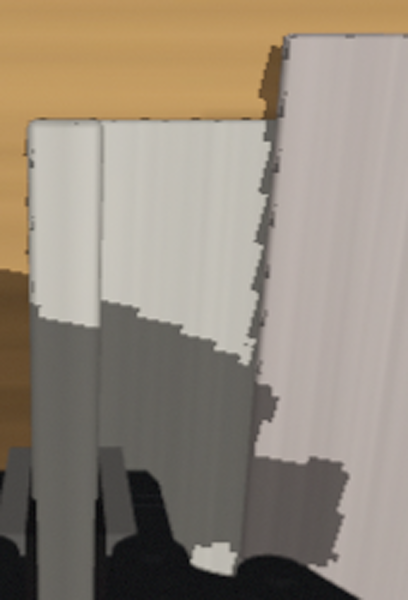

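View pics/s_end.png

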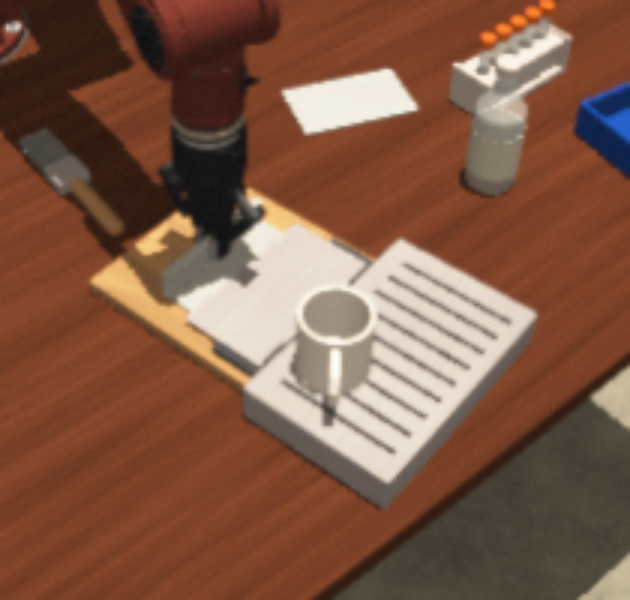

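View pics/t_end.png

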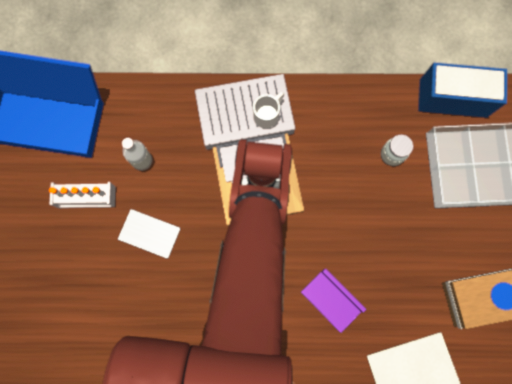

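```bash
python3 - <<'E'
from h import *
st('final'); print(sign_off())
E
```

```text
final t 19.69 tcp_b [-38.3   0.   26. ] F_b [-6.5  0.6 10.4] rot [-179.98    0.18   11.13] w 10.5
the job is handed in; nothing more can be done
None
```

I picked up the aluminium strip by its rib, laid it on the board and slid it flat under the lap plate until it stopped against the batten. I handed the job in at 19.7 s with the gripper still holding it pressed down. `sign_off` reports no verdict, so the points below come from my own last checks.

- **Home:** The gripper stopped moving forward at board x = -38.3 mm, where -39 mm means home, and the forward force rose to about 11 N. The wrist picture agrees within about 1 mm, which puts the front edge about 45 mm under the plate.
- **Centred and square:** The gripper is at board y = 0.0 mm with the same yaw as the board. The one wrist picture that compared the strip with the plate edge at both ends showed it square, 5 mm before home.
- **Pressed:** The downward push was steady at about 10.4 N, with 6.5 N of forward push still held against the batten.
- **Plate and other things:** The plate looks level, with its corner where a level plate should be. The offcut, mug, bottle, jar and rack have not moved in the final top picture, and the scene picture shows the brush in place.

**Disagreement:** About 5 mm before home the forward resistance reached 5 N. At first I took that for the batten, but the picture showed the strip was not home; it was friction, so I pushed on. My board fit was also off by up to 1.5 pixels in places, about 2 mm.

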